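# Load the flatted lens cell and clip it down

### The arm

A 7-joint arm with a two-finger parallel gripper is mounted at the origin on a cart in front of the work surface, level with it; the furniture and walls round the work are solid. World frame = base frame: x ahead of the robot, y to its left, z up, the work surface at z = 0. Lengths are in m, angles in rad, forces in N, time in s.
With the tool pointing down it reaches from about 0.425 to 0.875 m from the base axis. Payload 8.4 kg.
Tool frame: the origin (TCP) lies midway between the tips of the shut fingers; the grasp point (between the pads) lies 19 mm behind it; z points along the fingers, y is the direction in which the jaws open and shut (so a half turn about z gives the same grasp; the last joint's range is limited). The gripper opens to 87 mm and grips with 3 to 60 N. Pads are 19 mm wide; open, the fingers measure 117 mm over their backs; the gripper's body (75 mm by 190 mm) begins 51 mm behind the grasp point.
Start: joints at [1.166, 0.333, 0.04, 1.465, -0.013, 1.343, -0.059], TCP at [0.196, -0.62, 0.223] pointing down, gripper open.
Joint ranges: [-2.58, 2.58], [-0.38, 2.09], [-1.3, 1.39], [0.25, 2.4], [-1.5, 4.64], [0.08, 2.09], [-2.65, 2.65]. Speed limits (rad/s): [2.22, 2.22, 2.79, 2.79, 3.14, 3.14, 3.14].

### API

Orientations are given as [roll, pitch, yaw] about the fixed x, y, z axes, in that order (R = Rz(yaw) Ry(pitch) Rx(roll)).
In Python, from plant import read_state, get_image, sign_off, spot_in, landmark_of gives the robot as it stands.
- The arm moves only by the tool send_rows, never from a script. Its argument "deltas" is one flat list of numbers, 7 for each row, row after row: the shift along the tool's x, y, z in mm, then the turn, a rotation vector about the tool's x, y, z in rad, then the opening, from 0 (shut) to 1 (fully open). In form: [dx, dy, dz, wx, wy, wz, fingers, dx, dy, dz, wx, wy, wz, fingers, ...]. A call has 1 to 12 rows; each row shifts and turns the commanded pose from where the row before left it, along the tool's axes as they then stand; what a row does not reach is not made up. A row lasts 1/12 s, in which the tool goes at most 41.7 mm and 7.16 degrees, less where a joint would pass 70% of its speed; a pose out of reach is approached as far as the arm can. A call with a gripper value outside its range is refused whole. The fingers move at their own pace and stop on an object; "squeeze" is the grip in N (left out, the last holds). Time passes only in rows, so rows that do not move let the fingers close. It gives the time, the measured TCP pose, the force and the opening at its end, in the units of the state.
- read_state(): the state, without advancing time (a new reading comes with each control period).
- get_image(name): name is "scene" or "top"; returns a dict with "image" (420x560x3 uint8, red, green, blue), "fx", "fy", "cx", "cy" (pixels), "R" (3x3) and "t" (3): a world point X has camera coordinates R X + t. Camera axes: x right, y down, z forward; pixel columns grow to the right and rows downward; lengths in m; the calibration is good to about 2 mm. A picture is of the moment at which its call begins. There is no depth.
- sign_off(): hands the job in, once; it reports no verdict.
Trained networks look in a picture, given as the dict that the camera call returned (one of the last four; its "shot" number tells which), for a name from the list of things; names that differ only in an ending like _2 or _b are one class to them, and where a whole thing is asked for, a point or a joint stands for the part that bears it (a point fixed in the world has none). Each returns a list of dicts, best first, with "score" (0 to 1); they miss things now and then, are a little off and sometimes report something else, mostly with a low value. They report only what shows in the picture. A call takes as long as a camera call. They do not tell look-alikes from the thing itself.
- spot_in(thing, picture): "rect" ([left, top, right, bottom] in pixels, round what is visible of it).
- landmark_of(thing, picture): "centre" ([column, row] in pixels: a listed point, or the origin of a listed thing).
The state is a dict: "clock": time; "joints": joint angles; "dq": joint speeds; "joint_torque": joint torques, N m; "tcp_pos": TCP position; "ee_rot": TCP orientation; "force": force on the tool from outside, world axes, zero at the start; "ft_torque": the same for the moment, N m; "finger_gap": finger opening in m.
Only numpy, scipy, OpenCV 4.12 (cv2) and the standard library are available. Lean on these libraries where they do the work, as an engineer would, in place of code of your own. Each camera call takes 0.05 s, during which the arm holds its last target.

### The job

Fit the lens cell into the D-shaped recess of the light stage: turn it so that the flat on its flange matches the flat side of the recess, and let it sit fully down without forcing it. Then swing the clip by its black post all the way to its stop, so that its tongue lies over the flange, and leave the beaker, the petri dish and the tape roll where they are.

Things in the scene. Friction and masses are not known exactly. Their poses are not given: they have to be found in the camera images.
- cell_center (a point): Centre of the loose upright lens cell, aluminium, 47 mm high, 0.15-0.3 kg; 23.5 mm above its underside, on the axis. Flange at the bottom: 12 mm thick disc, diameter 80 mm, cut by one flat 30 mm from the axis, foot edge chamfered 1.5 mm. On it a round ribbed barrel, diameter 50 mm, 35 mm high, lens in its top. z up; +x points at the middle of the flat.
- cell_flat (a point): Middle of the flat of the lens cell's flange, 30 mm from the axis and 6 mm above the underside; axes as cell_center.
- seat (a point): Floor centre of the D-shaped recess, 12 mm above the bench; z up, +x points at the middle of its flat side. Stage: grey plate 150x147x12 mm, fixed, with an ring (108 mm outside, top 22 mm above the bench). Recess 10 mm deep, diameter 83 mm, flat side 31.5 mm from centre (1.5 mm play all round), mouth tapered 2.5 mm wider over its upper 6 mm. The seated flange stands 2 mm proud of the ring.
- key (a point): Middle of the flat side of the recess, 31.5 mm from seat along its +x and 5 mm above the floor; axes as the stage's.
- clip (a joint): Turn clip: steel bar 16 mm wide, 5 mm thick, underside 26 mm above the bench, hinge upright. 0 = closed at its stop: tongue 8 mm in over the flange and 2 mm above it, post pointing away from the recess along the stage's -y. Opens to 1.5 rad, anticlockwise from above, post going to the stage's +x. Light friction, stays where left; beyond 1.0 rad the tongue is clear of the recess.
- clip_post (a point): Middle of the black upright round post at the outer end of the clip, 18 mm in diameter, its 29 mm of free height from 31 to 60 mm above the bench; 60 mm from the hinge. Site 47 mm above the bench.
- clip_pivot (a point): Point on the clip's upright hinge axis, 68 mm from the recess centre along the stage's -y, at the height of clip_post (47 mm above the bench).
- beaker: Bystander: clear beaker 54 x 60 x 66 mm, origin at the centre of its underside.
- petri: Bystander: petri dish 90 mm in diameter, 15 mm high, origin at the centre of its underside.
- tape_roll: Bystander: roll of tape lying flat, 100 mm in diameter, 25 mm high, origin at the centre of its underside.
Not all that is in view belongs to the job. Leave any orange look-alike of the part that bears cell_center alone.

How it is judged:
On the way, in this order (a step that is already met when the one before it is completed fails the run):
1. the lens cell is fully down in the recess, flat to flat, before the clip is closed (z of cell_center in the frame of seat below 0.0255 m and horizontal distance between cell_center and seat below 0.004 m and horizontal distance between cell_flat and key below 0.006 m and value of joint clip above 0.5 rad), for 0.2 s.
2. the clip is swung to its stop (value of joint clip below 0.12 rad), for 0.2 s.
At the end, for the whole second after the job is handed in: The lens cell lies fully down on the floor of the recess (within 2 mm of height, upright within 0.05 rad), centred within 4 mm, with the middle of its flat within 6 mm of the middle of the recess's flat side, and the clip is closed to within 0.12 rad of its stop (z of cell_center in the frame of seat between 0.0215 and 0.0255 m and horizontal distance between cell_center and seat below 0.004 m and horizontal distance between cell_flat and key below 0.006 m and angle between cell_center's own z axis and vertical below 0.05 rad and value of joint clip below 0.12 rad); the robot touches nothing.
It fails at once if the lens cell is forced: pressed on the stage or the clip with more than 40 N (contact force between cell and stage above 40 N).
It fails at once if the beaker, petri dish or tape roll is moved by more than 30 mm (distance of any of beaker, petri, tape_roll from where it was at the start of the episode above 0.03 m).
It also fails if it takes over 48 s, if anything falls off the work surface, if the arm or the gripper's body presses on something with over 40 N, if the wrist force passes 120 N, or if a joint passes its speed limit or range.

## Working session

There is one attempt and no reset: what is moved stays moved. The work goes in short steps, Python scripts to look and compute and a tool call to move; the robot and the scene stay as the last step left them, time stands still between calls to the robot, and variables do not carry over. Pictures are saved under pics/ and viewed, and the job is handed in when it is done.

Besides the shell and the picture viewer there is one more tool, called by a JSON object that holds its "fn" and its "kwargs". send_rows: Moves the arm, as the interface text tells. Its arguments: {"type":"object","properties":{"deltas":{"type":"array"},"squeeze":{"type":"number"}},"required":["deltas"]}

```bash
ls; mkdir -p pics; cat > h.py <<'E'
import numpy as np, cv2, json
from plant import *
def save(p,n,crop=None,scale=1):
    im=cv2.cvtColor(p["image"],cv2.COLOR_RGB2BGR)
    if crop: im=im[crop[1]:crop[3],crop[0]:crop[2]]
    if scale!=1: im=cv2.resize(im,None,fx=scale,fy=scale,interpolation=cv2.INTER_CUBIC)
    cv2.imwrite("pics/"+n,im)
def K(p): return np.array([[p["fx"],0,p["cx"]],[0,p["fy"],p["cy"]],[0,0,1]])
def P(p): return K(p)@np.c_[np.array(p["R"]),np.array(p["t"])]
def proj(p,X):
    v=P(p)@np.r_[X,1]; return v[:2]/v[2]
def at_z(p,uv,z):
    R=np.array(p["R"]);t=np.array(p["t"]);c=-R.T@t
    d=R.T@np.array([(uv[0]-p["cx"])/p["fx"],(uv[1]-p["cy"])/p["fy"],1]); return c+d*(z-c[2])/d[2]
def tri(p,a,q,b):
    X=cv2.triangulatePoints(P(p),P(q),np.float64(a).reshape(2,1),np.float64(b).reshape(2,1)).ravel(); return X[:3]/X[3]
E
python3 - <<'E'
from h import *
print(read_state())
for n in("scene","top"):
    p=get_image(n); save(p,n+"0.png"); print(n,p["fx"],np.round(p["R"],3).tolist(),np.round(p["t"],3), "C",-np.array(p["R"]).T@p["t"])
    for th in("cell_center","cell_flat","seat","key","clip_post","clip_pivot","clip","beaker","petri","tape_roll"):
        print(n,th,[(np.round(d["centre"],1).tolist(),round(d["score"],2)) for d in landmark_of(th,p)[:3]],[(np.round(d["rect"],0).tolist(),round(d["score"],2)) for d in (spot_in(th,p)[:3] if th in("cell_center","clip") else [])])
E
```

```text
pics
{'clock': 0.0, 'joints': array([ 1.16580534,  0.33389438,  0.03984955,  1.46625552, -0.0134249 ,
        1.34327833, -0.05849692]), 'dq': array([ 4.37817490e-04,  7.89473890e-05,  8.27246365e-04, -8.04017698e-04,
       -1.65582793e-03,  9.83122364e-04,  8.37148316e-04]), 'joint_torque': array([ 1.15692419e-03, -6.56360865e+01,  1.33594058e+00, -4.03792548e+01,
       -5.98125835e-02,  4.51082457e-02,  1.25459233e-04]), 'tcp_pos': array([ 0.19553941, -0.61941288,  0.22167731]), 'ee_rot': array([-3.14002444e+00,  7.42664062e-05,  3.05794392e-01]), 'force': array([-0.73592112, -0.23271105,  0.75055836]), 'ft_torque': array([ 0.00084829, -0.0088822 , -0.01588002]), 'finger_gap': 0.08737497636093425}
scene 539.788245325032 [[0.9, -0.436, 0.0], [-0.332, -0.686, -0.647], [0.282, 0.582, -0.762]] [-0.589  0.144  1.484] C [ 0.15840768 -1.02226474  1.22497518]
scene cell_center [([242.0, 187.2], 0.95), ([225.5, 169.5], 0.78), ([263.8, 164.4], 0.64)] [([232.0, 176.0, 260.0, 206.0], 0.96), ([254.0, 153.0, 277.0, 173.0], 0.72), ([212.0, 158.0, 236.0, 181.0], 0.69)]
scene cell_flat [([252.6, 190.0], 0.73), ([259.3, 171.6], 0.6), ([233.7, 175.6], 0.56)] []
scene seat [([267.4, 263.4], 0.96)] []
scene key [([279.5, 256.6], 0.71)] []
scene clip_post [([299.0, 271.4], 0.71), ([279.0, 259.1], 0.55)] []
scene clip_pivot [([278.8, 274.9], 0.8)] []Traceback (most recent call last):
  File "<stdin>", line 6, in <module>
ValueError: it knows: beaker, cell_center, cell_flat, clip_pivot, clip_post, key, petri, seat, tape_roll
```

```bash

python3 - <<'E'
from h import *
for n in("scene","top"):
    p=get_image(n); save(p,n+"0.png"); print(n,p["fx"],np.round(p["R"],3).tolist(),np.round(p["t"],3), "C",-np.array(p["R"]).T@p["t"])
    for th in("cell_center","cell_flat","seat","key","clip_post","clip_pivot","beaker","petri","tape_roll"):
        print(n,th,[(np.round(d["centre"],1).tolist(),round(d["score"],2)) for d in landmark_of(th,p)[:3]],[(np.round(d["rect"],0).tolist(),round(d["score"],2)) for d in (spot_in(th,p)[:3] if th in("cell_center","clip") else [])])
E
```

```text
scene 539.788245325032 [[0.9, -0.436, 0.0], [-0.332, -0.686, -0.647], [0.282, 0.582, -0.762]] [-0.589  0.144  1.484] C [ 0.15840768 -1.02226474  1.22497518]
scene cell_center [([267.5, 163.7], 0.94), ([225.3, 168.9], 0.71), ([241.1, 190.1], 0.66)] [([232.0, 179.0, 260.0, 204.0], 0.75), ([215.0, 159.0, 236.0, 178.0], 0.71), ([254.0, 152.0, 276.0, 173.0], 0.66)]
scene cell_flat [([251.7, 188.4], 0.78), ([270.6, 265.0], 0.73), ([230.5, 175.3], 0.64)] []
scene seat [([271.3, 262.1], 0.59)] []
scene key [([282.5, 259.3], 0.7)] []
scene clip_post [([299.8, 273.3], 0.68)] []
scene clip_pivot [([276.5, 275.4], 0.58), ([231.1, 171.6], 0.52)] []
scene beaker [([309.0, 214.5], 0.91), ([280.5, 260.4], 0.17)] []
scene petri [([252.2, 140.2], 0.86)] []
scene tape_roll [([331.0, 348.2], 0.84), ([279.5, 275.5], 0.67)] []
top 487.7193592089302 [[0.029, -1.0, -0.004], [-0.989, -0.028, -0.144], [0.144, 0.009, -0.99]] [-0.15   0.584  1.272] C [ 0.39898051 -0.1443319   1.34210144]
top cell_center [([221.0, 219.3], 0.91), ([187.9, 182.9], 0.71), ([178.9, 228.4], 0.64)] [([177.0, 167.0, 207.0, 198.0], 0.96), ([206.0, 207.0, 238.0, 238.0], 0.94), ([163.0, 212.0, 192.0, 240.0], 0.81)]
top cell_flat [([188.6, 227.1], 0.98), ([218.1, 210.6], 0.95), ([203.7, 188.9], 0.58)] []
top seat [([320.5, 238.1], 0.56)] []
top key [([323.2, 230.1], 0.76)] []
top clip_post [([353.7, 226.0], 0.81), ([423.2, 233.2], 0.5)] []
top clip_pivot [([346.6, 242.3], 0.77)] []
top beaker [] []
top petri [([140.9, 180.9], 0.71)] []
top tape_roll [([423.6, 232.4], 0.89), ([319.5, 238.6], 0.17)] []
```

View pics/scene0.png

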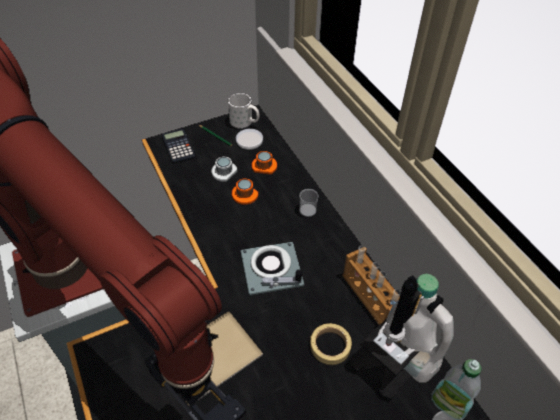

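View pics/top0.png

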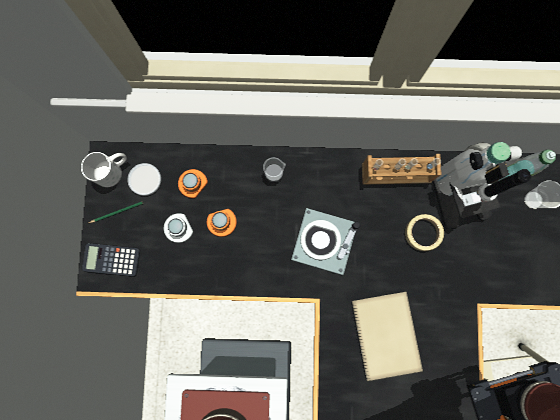

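Candidates for the lens cell: a white/aluminium one (scene 224,168; top 178,228), an orange one (scene 265,162; top 192,182) and another orange one (scene 245,190; top 221,220). By the description I choose the aluminium one and check it in crops. The stage is at top (322,240), with the clip open to its upper right.

```bash

python3 - <<'E'
from h import *
p=get_image("top"); q=get_image("scene")
cv2.imwrite("pics/top_c.png",np.hstack([cv2.resize(cv2.cvtColor(p["image"],4)[r-35:r+35,c-35:c+35],(400,400),interpolation=cv2.INTER_CUBIC) for c,r in((180,226),(322,240))]))
cv2.imwrite("pics/sc_c.png",np.hstack([cv2.resize(cv2.cvtColor(q["image"],4)[r-35:r+35,c-35:c+35],(400,400),interpolation=cv2.INTER_CUBIC) for c,r in((226,168),(272,265))]))
print(p["cx"],p["cy"])
E
```

```text
281.98070558888924 212.54348209117197
```

View pics/top_c.png

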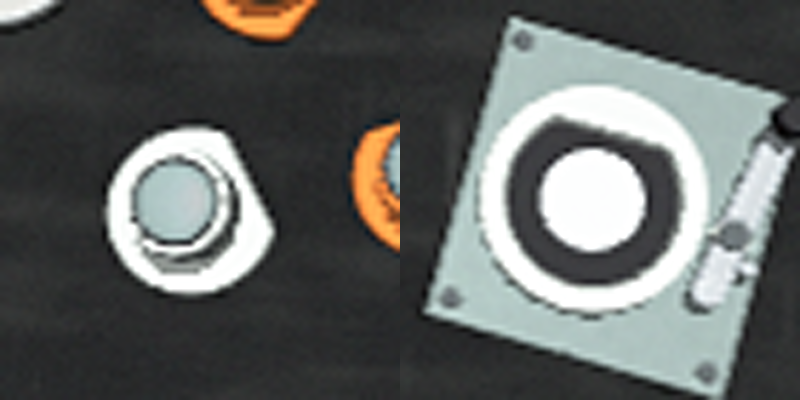

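View pics/sc_c.png

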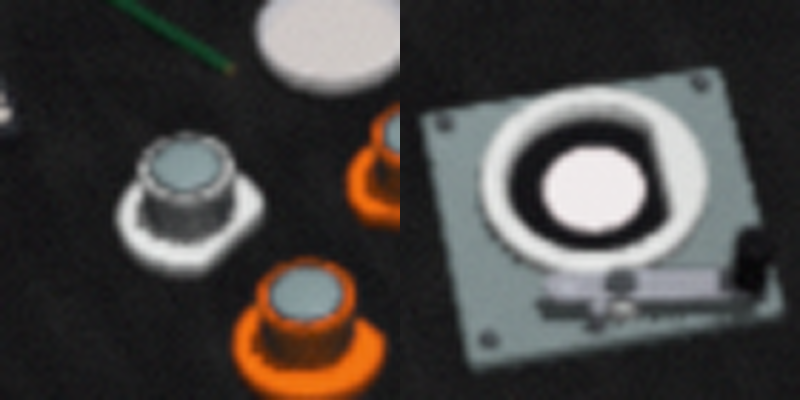

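The crops show the aluminium cell (top crop ~190,210, flat facing right/up) and the stage, with its recess flat facing up/right and the clip wide open. Next I fit the outlines with sub-pixel accuracy in both views.

```bash
cat > fit.py <<'E'
from h import *
from scipy.optimize import least_squares
def D(r,f,n=240):
    a=np.linspace(-np.pi,np.pi,n,endpoint=False); x=r*np.cos(a); y=r*np.sin(a); 
    return np.c_[np.minimum(x,f),y]
def world(xy,z,q): 
    c,s=np.cos(q[2]),np.sin(q[2]); return np.c_[q[0]+c*xy[:,0]-s*xy[:,1],q[1]+s*xy[:,0]+c*xy[:,1],np.full(len(xy),z)]
def pr(p,X):
    v=np.c_[X,np.ones(len(X))]@P(p).T; return v[:,:2]/v[:,2:]
S=8
def soft(p,polys,win,hull=True,sig=0.5):
    x0,y0,x1,y1=win; m=np.zeros(((y1-y0)*S,(x1-x0)*S),np.uint8)
    pts=[pr(p,w) for w in polys]
    if hull: pts=[cv2.convexHull(np.vstack(pts).astype(np.float32))[:,0]]
    for k in pts:
        k=(k-[x0,y0]+0.5)*S-0.5
        cv2.fillPoly(m,[np.round(k*16).astype(np.int32)],255,shift=4)
    m=cv2.resize(m.astype(np.float32)/255,(x1-x0,y1-y0),interpolation=cv2.INTER_AREA)
    return cv2.GaussianBlur(m,(0,0),sig) if sig else m
def gray(ps): return np.mean([p["image"].astype(np.float32).mean(2) for p in ps],0)
E
cat > m1.py <<'E'
from fit import *
import pickle
tops=[get_image("top") for _ in range(3)]; scs=[get_image("scene") for _ in range(3)]
pickle.dump((tops,scs),open("im.pkl","wb"))
tp,sp=tops[0],scs[0]
print(np.abs(tops[0]["image"].astype(int)-tops[1]["image"]).mean(), sum(np.abs(t["t"]-tp["t"]).sum() for t in map(lambda d:{"t":np.array(d["t"])},tops)) if 0 else "")
for n,p,uv,ts in(("top",tp,(178.5,227.5),tops),("sc",sp,(224.5,170),scs)):
    print(n,at_z(p,uv,0.012))
E
python3 m1.py
python3 - <<'E'
from fit import *
import pickle
tops,scs=pickle.load(open("im.pkl","rb"))
G={"top":gray(tops),"sc":gray(scs)};C={"top":tops[0],"sc":scs[0]}
W={"top":(158,208,198,246),"sc":(206,154,242,184)}
def cell(q): return [world(D(.04,.03),.012,q),world(D(.0385,.0285),0,q),world(D(.04,.03),.0015,q),world(D(.025,1),.047,q)]
def res(v,names):
    out=[]
    for i,n in enumerate(names):
        w=W[n]; g=G[n][w[1]:w[3],w[0]:w[2]]; m=np.clip((g-45)/(90-45),0,1)
        out.append((soft(C[n],cell(v[:3]),w,sig=.4)-m).ravel())
    return np.concatenate(out)
q0=np.r_[at_z(C["top"],(178.5,227.5),.012)[:2],-1.1]
print(np.percentile(G["top"][208:246,158:198],[5,20,50,80,95]))
for names in(["top"],["sc"],["top","sc"]):
    best=None
    for dy in(-.15,0,.15):
        r=least_squares(res,q0+[0,0,dy],args=(names,),diff_step=[.002,.004,.01],x_scale=[.001,.001,.03],loss="soft_l1",f_scale=.2)
        if best is None or r.cost<best.cost: best=r
    print(names,np.round(best.x,4),best.cost)
for n in C:
    im=cv2.resize(cv2.cvtColor(C[n]["image"],4)[W[n][1]:W[n][3],W[n][0]:W[n][2]],None,fx=10,fy=10,interpolation=cv2.INTER_CUBIC)
    for w in cell(best.x): cv2.polylines(im,[np.int32((pr(C[n],w)-W[n][:2]+.5)*10)],True,(0,0,255),1)
    cv2.imwrite(f"pics/cellfit_{n}.png",im)
E
python3 -c "
import cv2,numpy as np
a=cv2.imread('pics/cellfit_top.png');b=cv2.imread('pics/cellfit_sc.png');b=cv2.copyMakeBorder(b,0,380-300,0,0,0);cv2.imwrite('pics/cellfit.png',np.hstack([a,b]))"
```

```text
1.3723852040816327 
top [0.54258297 0.15005876 0.012     ]
sc [0.54322783 0.14710352 0.012     ]
[ 38.8888855   42.44444275  47.05555534 223.79999695 255.        ]
['top'] [ 0.5432  0.1521 -1.1296] 7.946592502593996
['sc'] [ 0.5424  0.1504 -1.111 ] 10.952688288688663
['top', 'sc'] [ 0.5431  0.1515 -1.0981] 19.816527233123782
```

View pics/cellfit.png

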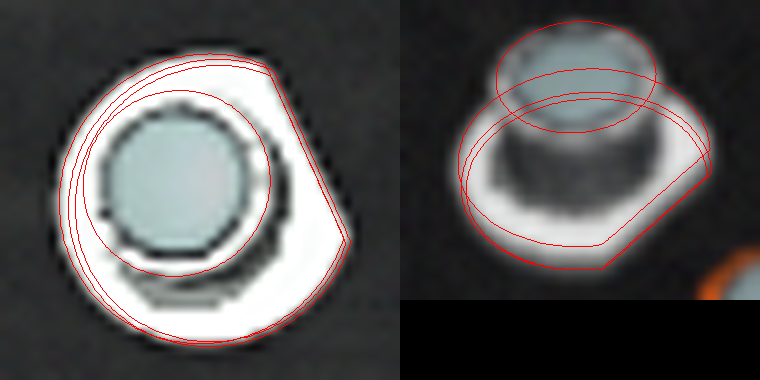

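The outline fits agree to within 2 mm between views. Next, the stage ring, recess and clip.

```bash
cat > m2.py <<'E'
from fit import *
import pickle
tops,scs=pickle.load(open("im.pkl","rb"))
C={"top":tops[0],"sc":scs[0]}; A={"top":np.mean([t["image"].astype(np.float32) for t in tops],0),"sc":np.mean([t["image"].astype(np.float32) for t in scs],0)}
W={"top":(300,215,346,264),"sc":(248,245,302,284)}
for n in C:
    print(n,[A[n][int(v),int(u)].round() for v,u in ([(240,322),(240,334),(257,322),(225,325),(232,300)] if n=="top" else [(262,271),(270,271),(258,292),(280,290)])])
# recess: red channel, fill the disc
def mask(n):
    w=W[n]; r=A[n][w[1]:w[3],w[0]:w[2],0]; return r
def model(n,q):
    w=W[n]
    fl=soft(C[n],[world(D(.0415,.0315),.012,q)],w,sig=0); wl=soft(C[n],[world(D(.0415,.0315),.016,q)],w,sig=0); mo=soft(C[n],[world(D(.044,.034),.022,q)],w,sig=0)
    ring=soft(C[n],[world(D(.054,1),.022,q),world(D(.054,1),.012,q)],w,sig=0)
    return fl*wl*mo,ring
def comp(n,v):
    # colours: plate a, ring b, recess dark c, disc radius/level
    rec,ring=model(n,v[:3]); w=W[n]
    disc=soft(C[n],[world(D(v[3],1),v[4],v[:3])],w,sig=0)
    pl,rg,dk,ds=L[n]
    img=pl*(1-ring)+rg*ring*(1-rec)+rec*(dk*(1-disc)+ds*disc)
    return cv2.GaussianBlur(img,(0,0),.45)
L={"top":(165,252,45,252),"sc":(120,225,25,235)}
def weight(n):
    # use only pixels well around the ring, away from clip
    w=W[n]; yy,xx=np.mgrid[w[1]:w[3],w[0]:w[2]]; 
    X=np.array([at_z(C[n],(u,v),.022)[:2] for u,v in zip(xx.ravel(),yy.ravel())])-SEAT0
    d=np.hypot(*X.T); a=(np.arctan2(X[:,1],X[:,0])-YAW0)%(2*np.pi)   # stage frame angle
    bad=(np.abs(a-1.5*np.pi)<1.0)&(d>.046)
    return ((d<.062)&~bad).reshape(xx.shape).astype(float)
SEAT0=at_z(C["top"],(321.5,239),.022)[:2]; YAW0=-.295
print(SEAT0, at_z(C["sc"],(270,262.5),.022))
def res(v,names): return np.concatenate([((comp(n,v)-mask(n))/200*WT[n]).ravel() for n in names])
WT={n:weight(n) for n in C}
for names in(["top"],["sc"],["top","sc"]):
    r=least_squares(res,np.r_[SEAT0,YAW0,.027,.012],args=(names,),diff_step=[.002,.005,.03,.05,.1],x_scale=[.001,.001,.03,.001,.001],loss="soft_l1",f_scale=.15)
    print(names,np.round(r.x,4),r.cost)
    if len(names)==1:
        n=names[0]; o=[np.clip(z,0,255) for z in (mask(n),comp(n,r.x),128+(mask(n)-comp(n,r.x))*WT[n])]
        cv2.imwrite(f"pics/st_{n}.png",cv2.resize(np.hstack(o).astype(np.uint8),None,fx=5 if n=="top" else 4.8,fy=5,interpolation=cv2.INTER_NEAREST))
E
python3 m2.py
```

```text
top [array([253., 254., 254.], dtype=float32), array([59., 59., 63.], dtype=float32), array([254., 255., 255.], dtype=float32), array([251., 253., 252.], dtype=float32), array([176., 196., 193.], dtype=float32)]
sc [array([239., 234., 235.], dtype=float32), array([150., 144., 144.], dtype=float32), array([125., 138., 138.], dtype=float32), array([155., 155., 165.], dtype=float32)]
[ 0.52128265 -0.24217034] [ 0.51612593 -0.24650109  0.022     ]
['top'] [ 0.5216 -0.2401 -0.2721  0.0249  0.002 ] 6.426067793279143
['sc'] [ 0.521  -0.2406 -0.3229  0.025   0.0115] 6.338792632147137
['top', 'sc'] [ 0.5212 -0.2399 -0.3047  0.0249  0.0104] 12.586511799477416
```

View pics/st_top.png

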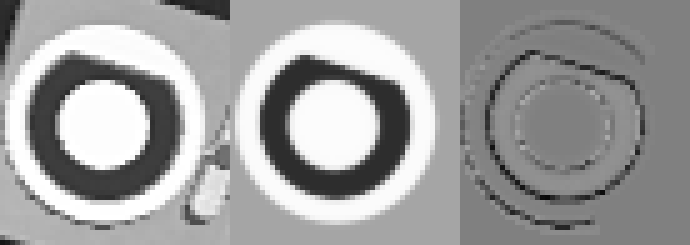

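View pics/st_sc.png

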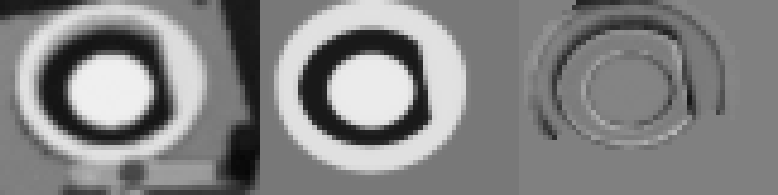

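```bash
cat > m3.py <<'E'
from fit import *
import pickle
tops,scs=pickle.load(open("im.pkl","rb"))
# plate outline yaw from minAreaRect-ish fit of silhouette at z=12 (150 x 147), centre free
C={"top":tops[0],"sc":scs[0]}
G={"top":gray(tops),"sc":gray(scs)}
W={"top":(285,202,362,280),"sc":(235,236,312,300)}
def plate(q):
    xs=np.array([[1,1],[-1,1],[-1,-1],[1,-1]])
    return [world(xs*[v[0],v[1]],z,q) for v in ([.075,.0735],) for z in(.012,0)]
def plate2(q):
    xs=np.array([[1,1],[-1,1],[-1,-1],[1,-1]])
    return [world(xs*[.0735,.075],z,q) for z in(.012,0)]
for nm,pf in(("150 along x",plate),("150 along y",plate2)):
  for n in C:
    w=W[n]; g=np.clip((G[n][w[1]:w[3],w[0]:w[2]]-45)/(90-45),0,1); 
    # fill interior
    q0=np.r_[.516,-.243,-.29]
    inner=soft(C[n],[world(np.array([[1,1],[-1,1],[-1,-1],[1,-1]])*.06,.012,q0)],w,sig=0)>.5
    m=g.copy(); m[inner]=1
    r=least_squares(lambda v:((soft(C[n],pf(v),w,sig=.4)-m)).ravel(),q0,diff_step=[.002,.005,.02],x_scale=[.001,.001,.02],loss="soft_l1",f_scale=.1)
    print(nm,n,np.round(r.x,4),r.cost)
# other things
for n,p in C.items():
    for th in("clip_post","clip_pivot"):
        print(n,th,[(np.round(d["centre"],1).tolist(),round(d["score"],2)) for d in landmark_of(th,get_image("top" if n=="top" else "scene"))[:2]])
E
python3 m3.py
```

```text
150 along x top [ 0.5178 -0.2504 -0.2632] 10.748908350467683
150 along x sc [ 0.5176 -0.2508 -0.2529] 18.62717632889748
150 along y top [ 0.5177 -0.2505 -0.2623] 11.734659776687625
150 along y sc [ 0.518  -0.2505 -0.255 ] 24.083087699413305
top clip_post [([354.8, 225.8], 0.69)]
top clip_pivot [([422.6, 232.7], 0.48)]
sc clip_post [([300.1, 275.3], 0.72)]
sc clip_pivot [([277.1, 275.6], 0.93)]
```

The top stage fit residuals are tiny: seat (0.5214, -0.2402), stage yaw -0.262 from the plate edges, and both views agree. Next, a check of the heights and clip by triangulation, plus a planning helper.

```bash
cat > go.py <<'E'
import sys
from h import *
def plan(x,y,z,yaw):
    s=read_state(); r=s["ee_rot"]; p=s["tcp_pos"]; 
    from scipy.spatial.transform import Rotation as Ro
    R=Ro.from_euler("xyz",r).as_matrix(); T=Ro.from_euler("xyz",[np.pi,0,yaw]).as_matrix()
    print("clock %.2f pos %s rot %s gap %.4f F %s j %s"%(s["clock"],np.round(p,4),np.round(r,3),s["finger_gap"],np.round(s["force"],1),np.round(s["joints"],2)))
    print("shift now-axes mm",np.round(R.T@(np.array([x,y,z])-p)*1e3,1),"target-axes",np.round(T.T@(np.array([x,y,z])-p)*1e3,1),"rotvec",np.round(Ro.from_matrix(R.T@T).as_rotvec(),3))
if __name__=="__main__": plan(*map(float,sys.argv[1:5]))
E
python3 - <<'E'
from h import *
import pickle
tops,scs=pickle.load(open("im.pkl","rb")); p,q=tops[0],scs[0]
print("post",tri(p,(354.2,225.9),q,(299.6,273.3)), "pivot",tri(p,(346.6,242.3),q,(277.6,275.3)),"cell",tri(p,(178.9,228.4),q,(225.4,169.2)))
ang=-.262; s=np.array([.5214,-.2402]); ex=np.array([np.cos(ang),np.sin(ang)]); ey=np.array([-ex[1],ex[0]])
pv=s-.068*ey; print("pivot pred",pv)
for z,uv,pp in((.06,(354.2,225.9),p),):
    for zz in(.047,.06): print(at_z(pp,uv,zz))
for a in(1.3,1.4,1.5):
    X=pv+.06*(np.sin(a)*ex-np.cos(a)*ey); print(a,X,proj(p,np.r_[X,.06]),proj(q,np.r_[X,.06]),proj(p,np.r_[X,.031]))
print("barrel lens top: top",proj(p,[.5430,.1515,.047]),"sc",proj(q,[.5430,.1515,.047]))
cv2.imwrite("pics/clip.png",np.hstack([cv2.resize(cv2.cvtColor(p["image"],4)[205:265,330:370],(400,600),interpolation=cv2.INTER_CUBIC),cv2.resize(cv2.cvtColor(q["image"],4)[255:295,265:305],(400,600),interpolation=cv2.INTER_CUBIC)]))
E
python3 go.py .54 -.24 .223 .306
```

```text
post [ 0.5601229  -0.32797425  0.04835963] pivot [ 0.51090766 -0.30702695  0.04455865] cell [0.54340783 0.14732615 0.0146249 ]
pivot pred [ 0.50378713 -0.30587942]
[ 0.55655494 -0.32697788  0.047     ]
[ 0.55497324 -0.32514451  0.06      ]
1.3 [ 0.55547053 -0.33635607] [358.44521206 225.83384155] [298.46316453 274.0934993 ] [356.82816988 227.08865219]
1.4 [ 0.55825492 -0.33104408] [356.44206295 224.73128677] [298.47409356 272.17466715] [354.86915928 226.0096667 ]
1.5 [ 0.56049508 -0.32548066] [354.34358089 223.83093634] [298.25519136 270.2699008 ] [352.81677176 225.12854563]
barrel lens top: top [175.1671178  225.84398018] sc [223.08552575 161.17217679]
clock 2.30 pos [ 0.1957 -0.6198  0.2226] rot [-3.142 -0.     0.306] gap 0.0872 F [-0.2  0.   0.9] j [ 1.17  0.33  0.04  1.47 -0.01  1.34 -0.06]
shift now-axes mm [ 4.427e+02 -2.585e+02 -4.000e-01] target-axes [ 4.428e+02 -2.585e+02 -4.000e-01] rotvec [-0. -0. -0.]
```

View pics/clip.png

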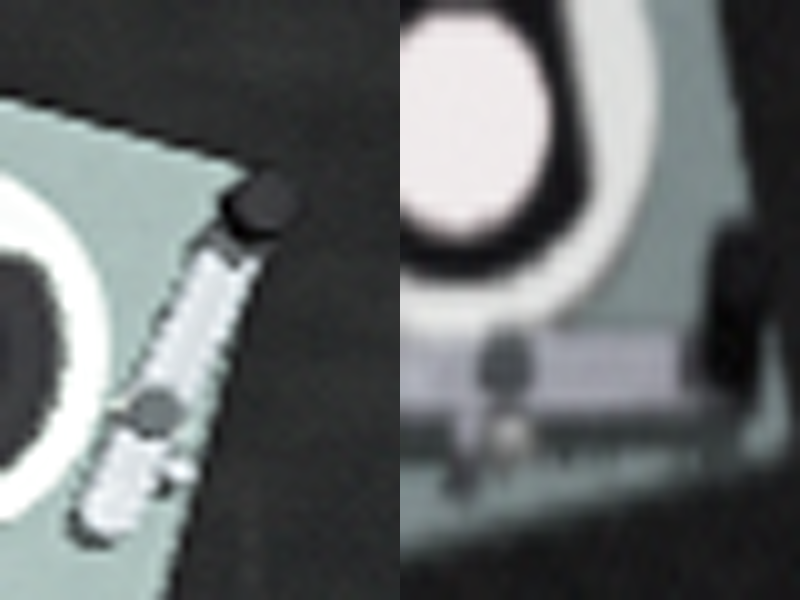

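The post top sits at top px (356.5, 225), which gives a clip angle of about 1.4 rad with the hinge at (0.504, -0.306). Moving toward the cell.

{"fn": "send_rows", "kwargs": {"deltas": [30,-17,0,0,0,0,1,30,-17,0,0,0,0,1,30,-17,0,0,0,0,1,30,-17,0,0,0,0,1,30,-17,0,0,0,0,1,30,-17,0,0,0,0,1,30,-17,0,0,0,0,1,30,-17,0,0,0,0,1,30,-17,0,0,0,0,1,30,-17,0,0,0,0,1,30,-17,0,0,0,0,1,30,-17,0,0,0,0,1], "squeeze": 25}}

```text
clock: 3.3
tcp_pos: [0.4785, -0.3156, 0.2228]
ee_rot: [3.141, -0.0, 0.306]
force: [-0.4, 0.5, 0.8]
finger_gap: 0.0872
```

```bash
python3 go.py .543 .1515 .13 .451
```

```text
clock 3.30 pos [ 0.4785 -0.3156  0.2228] rot [ 3.141 -0.     0.306] gap 0.0872 F [-0.4  0.5  0.8] j [ 0.7   0.19 -0.22  1.65  0.04  1.31 -0.8 ]
shift now-axes mm [ 202.  -426.1   92.7] target-axes [ 261.6 -392.3   92.8] rotvec [ 0.    -0.    -0.145]
```

{"fn": "send_rows", "kwargs": {"deltas": [18,-33,5,0,0,-0.012,1,18,-33,5,0,0,-0.012,1,18,-33,5,0,0,-0.012,1,18,-33,5,0,0,-0.012,1,18,-33,5,0,0,-0.012,1,18,-33,5,0,0,-0.012,1,18,-33,5,0,0,-0.012,1,18,-33,5,0,0,-0.012,1,18,-33,5,0,0,-0.012,1,18,-33,5,0,0,-0.012,1,18,-33,5,0,0,-0.012,1,18,-33,5,0,0,-0.012,1]}}

```text
clock: 4.3
tcp_pos: [0.5349, 0.1318, 0.1627]
ee_rot: [3.141, -0.001, 0.45]
force: [0.4, 0.2, -0.2]
finger_gap: 0.0871
```

```bash
python3 go.py .543 .1515 .075 .451
```

```text
clock 4.30 pos [0.5349 0.1318 0.1627] rot [ 3.141e+00 -1.000e-03  4.500e-01] gap 0.0871 F [ 0.4  0.2 -0.2] j [ 0.18  0.22 -0.57  1.76  0.13  1.19 -1.55]
shift now-axes mm [ 15.8 -14.2  87.7] target-axes [ 15.8 -14.2  87.7] rotvec [ 0.    -0.001 -0.001]
```

{"fn": "send_rows", "kwargs": {"deltas": [4,-4,22,0,0,0,1,4,-4,22,0,0,0,1,4,-3,22,0,0,0,1,4,-3,22,0,0,0,1,0,0,0,0,0,0,1]}}

```text
clock: 4.72
tcp_pos: [0.5409, 0.1498, 0.0706]
ee_rot: [-3.14, 0.005, 0.451]
force: [-0.3, -0.9, -0.9]
finger_gap: 0.0868
```

```bash
python3 go.py .543 .1515 .017 .451; python3 - <<'E'
from h import *
p=get_image("top"); q=get_image("scene")
cv2.imwrite("pics/g1.png",np.hstack([cv2.resize(cv2.cvtColor(p["image"],4)[190:260,140:210],(400,400),interpolation=cv2.INTER_CUBIC),cv2.resize(cv2.cvtColor(q["image"],4)[130:200,190:260],(400,400),interpolation=cv2.INTER_CUBIC)]))
E
```

```text
clock 4.72 pos [0.5409 0.1498 0.0706] rot [-3.14   0.005  0.451] gap 0.0868 F [-0.3 -0.9 -0.9] j [ 0.12  0.34 -0.56  1.83  0.21  1.03 -1.63]
shift now-axes mm [ 2.9 -0.5 53.6] target-axes [ 2.6 -0.6 53.6] rotvec [-0.002  0.005 -0.   ]
```

View pics/g1.png

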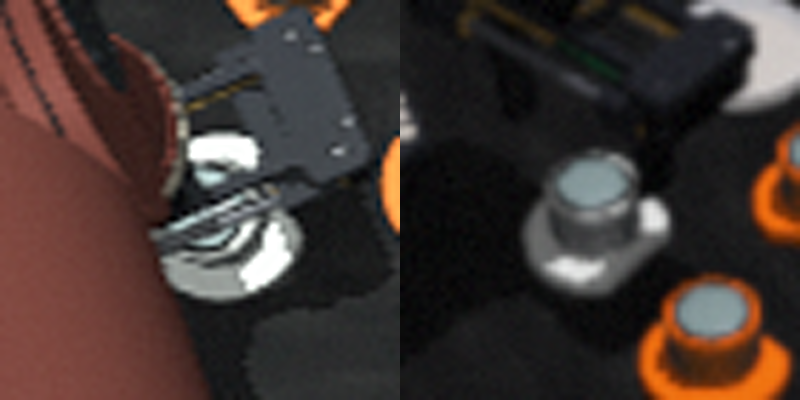

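```bash
python3 - <<'E'
from h import *
from scipy.spatial.transform import Rotation as Ro
p=get_image("top"); q=get_image("scene"); s=read_state(); R=Ro.from_euler("xyz",s["ee_rot"]).as_matrix(); t=s["tcp_pos"]
o=[]
for c,(x,y) in((p,(140,190)),(q,(200,130))):
    im=cv2.resize(cv2.cvtColor(c["image"],4)[y:y+70,x:x+70],(560,560),interpolation=cv2.INTER_CUBIC)
    for d in(-.0435,0,.0435):
        for z in (0,-.03):
            u=(proj(c,t+R@[0,d,z])-[x,y]+.5)*8; cv2.circle(im,tuple(np.int32(u)),4,(0,0,255) if z==0 else (0,255,0),1)
    o.append(cv2.resize(im,(400,400)))
cv2.imwrite("pics/g2.png",cv2.convertScaleAbs(np.hstack(o),alpha=1.8))
E
```

```text
(no output)
```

View pics/g2.png

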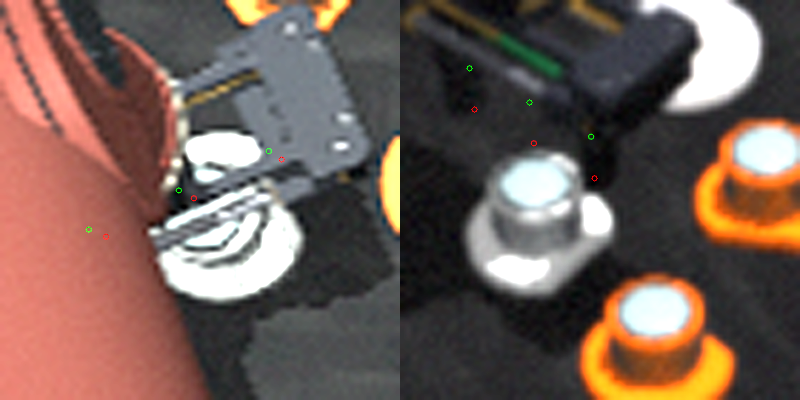

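The scene overlay matches the fingers (left crop 472,90; right 596,165) straddling the cell. Descending and gripping.

{"fn": "send_rows", "kwargs": {"deltas": [2,-1,10,0,-0.003,0,1,1,0,12,0,-0.002,0,1,0,0,12,0,0,0,1,0,0,12,0,0,0,1,0,0,6,0,0,0,1,0,0,0,0,0,0,1]}}

```text
clock: 5.42
tcp_pos: [0.5438, 0.1514, 0.0203]
ee_rot: [-3.141, 0.008, 0.45]
force: [0.9, -0.6, -0.5]
finger_gap: 0.0872
```

```bash
python3 go.py .543 .1515 .017 .451
```

```text
clock 5.42 pos [0.5438 0.1514 0.0203] rot [-3.141  0.008  0.45 ] gap 0.0872 F [ 0.9 -0.6 -0.5] j [ 0.1   0.42 -0.54  1.85  0.26  0.95 -1.67]
shift now-axes mm [-0.6 -0.5  3.3] target-axes [-0.7 -0.5  3.3] rotvec [-0.001  0.008 -0.001]
```

{"fn": "send_rows", "kwargs": {"deltas": [-0.5,-0.5,3,0,0.008,0,1,0,0,0,0,0,0,1,0,0,0,0,0,0,0.5,0,0,0,0,0,0,0.45,0,0,0,0,0,0,0.3,0,0,0,0,0,0,0.3,0,0,0,0,0,0,0.3,0,0,0,0,0,0,0.3], "squeeze": 20}}

```text
clock: 6.08
tcp_pos: [0.5447, 0.152, 0.0197]
ee_rot: [3.142, -0.003, 0.45]
force: [0.7, -0.7, -0.3]
finger_gap: 0.0548
```

```bash
python3 go.py .543 .1515 .017 .451
```

```text
clock 6.08 pos [0.5447 0.152  0.0197] rot [ 3.142e+00 -3.000e-03  4.500e-01] gap 0.0548 F [ 0.7 -0.7 -0.3] j [ 0.1   0.41 -0.54  1.86  0.26  0.93 -1.67]
shift now-axes mm [-1.8 -0.3  2.7] target-axes [-1.8 -0.3  2.7] rotvec [ 0.    -0.003 -0.001]
```

{"fn": "send_rows", "kwargs": {"deltas": [0,0,0,0,0,0,0.3,0,0,0,0,0,0,0.3,0,0,0,0,0,0,0.3,0,0,0,0,0,0,0.3]}}

```text
clock: 6.42
tcp_pos: [0.5447, 0.152, 0.0196]
ee_rot: [3.142, -0.003, 0.45]
force: [-0.5, -1.5, 1.0]
finger_gap: 0.0493
```

```bash
python3 go.py .543 .1515 .017 .451
```

```text
clock 6.42 pos [0.5447 0.152  0.0196] rot [ 3.142e+00 -3.000e-03  4.500e-01] gap 0.0493 F [-0.5 -1.5  1. ] j [ 0.1   0.41 -0.54  1.86  0.26  0.93 -1.67]
shift now-axes mm [-1.8 -0.3  2.6] target-axes [-1.7 -0.3  2.6] rotvec [ 0.    -0.003 -0.001]
```

{"fn": "send_rows", "kwargs": {"deltas": [0,0,-8,0,0,0,0.3,0,0,-20,0,0,0,0.3,0,0,-25,0,0,0,0.3,0,0,-25,0,0,0,0.3,0,0,-20,0,0,0,0.3,0,0,0,0,0,0,0.3], "squeeze": 30}}

```text
clock: 6.92
tcp_pos: [0.5465, 0.153, 0.1223]
ee_rot: [3.14, -0.009, 0.45]
force: [1.2, 0.6, -1.9]
finger_gap: 0.0495
```

```bash
python3 go.py .5219 -.2385 .11 1.31
```

```text
clock 6.92 pos [0.5465 0.153  0.1223] rot [ 3.14  -0.009  0.45 ] gap 0.0495 F [ 1.2  0.6 -1.9] j [ 0.14  0.29 -0.57  1.78  0.17  1.12 -1.61]
shift now-axes mm [-192.5  341.8   11. ] target-axes [-384.6   77.2   12.3] rotvec [ 0.005 -0.008 -0.86 ]
```

{"fn": "send_rows", "kwargs": {"deltas": [-8,14,0,0,-0.004,0,0.3,-16,28.5,0,0,-0.004,0,0.3,-17,30,0,0,0,0,0.3,-17,30,0,0,0,0,0.3,-17,30,0,0,0,0,0.3,-17,30,0,0,0,0,0.3,-17,30,0,0,0,0,0.3,-17,30,0,0,0,0,0.3,-17,30,0,0,0,0,0.3,-17,30,0,0,0,0,0.3,-17,30,0,0,0,0,0.3,-17,30,0,0,0,0,0.3]}}

```text
clock: 7.92
tcp_pos: [0.5177, -0.2423, 0.1178]
ee_rot: [-3.141, 0.006, 0.45]
force: [1.0, 0.3, -1.1]
finger_gap: 0.0492
```

{"fn": "send_rows", "kwargs": {"deltas": [0,0,0,0,0,-0.05,0.3,0,0,0,0,0,-0.1,0.3,0,0,0,0,0,-0.1,0.3,0,0,0,0,0,-0.1,0.3,0,0,0,0,0,-0.1,0.3,0,0,0,0,0,-0.1,0.3,0,0,0,0,0,-0.1,0.3,0,0,0,0,0,-0.1,0.3,0,0,0,0,0,-0.06,0.3,0,0,0,0,0,-0.05,0.3,0,0,0,0,0,0,0.3]}}

```text
clock: 8.83
tcp_pos: [0.518, -0.2406, 0.1177]
ee_rot: [-3.137, 0.003, 1.312]
force: [-0.0, -0.3, -1.7]
finger_gap: 0.0494
```

```bash
python3 go.py .5219 -.2385 .09 1.31
```

```text
clock 8.83 pos [ 0.518  -0.2406  0.1177] rot [-3.137e+00  3.000e-03  1.312e+00] gap 0.0494 F [-0.  -0.3 -1.7] j [ 0.75  0.29 -0.46  1.76  0.15  1.12 -0.02]
shift now-axes mm [ 3.1  3.3 27.7] target-axes [ 3.   3.2 27.7] rotvec [-0.005  0.003  0.002]
```

{"fn": "send_rows", "kwargs": {"deltas": [1,1,10,-0.004,0.003,0,0.3,1,1,16,0,0,0,0.3,1,1,16,0,0,0,0.3,0,0,16,0,0,0,0.3,0,0,6,0,0,0,0.3,0,0,0,0,0,0,0.3,0,0,0,0,0,0,0.3]}}

```text
clock: 9.42
tcp_pos: [0.5221, -0.2386, 0.0542]
ee_rot: [-3.141, -0.0, 1.309]
force: [1.1, -0.0, -2.4]
finger_gap: 0.0493
```

```bash
python3 go.py .5219 -.2385 .045 1.31;  python3 - <<'E'
from h import *
p=get_image("top"); q=get_image("scene"); import pickle; pickle.dump((p,q),open("im2.pkl","wb"))
cv2.imwrite("pics/h1.png",cv2.convertScaleAbs(np.hstack([cv2.resize(cv2.cvtColor(p["image"],4)[205:275,285:355],(400,400),interpolation=cv2.INTER_CUBIC),cv2.resize(cv2.cvtColor(q["image"],4)[220:290,235:305],(400,400),interpolation=cv2.INTER_CUBIC)]),alpha=1.3))
E
```

```text
clock 9.42 pos [ 0.5221 -0.2386  0.0542] rot [-3.141 -0.     1.309] gap 0.0493 F [ 1.1 -0.  -2.4] j [ 0.73  0.37 -0.45  1.82  0.19  1.   -0.06]
shift now-axes mm [ 0.1 -0.2  9.2] target-axes [ 0.1 -0.2  9.2] rotvec [-0.    -0.    -0.001]
```

View pics/h1.png

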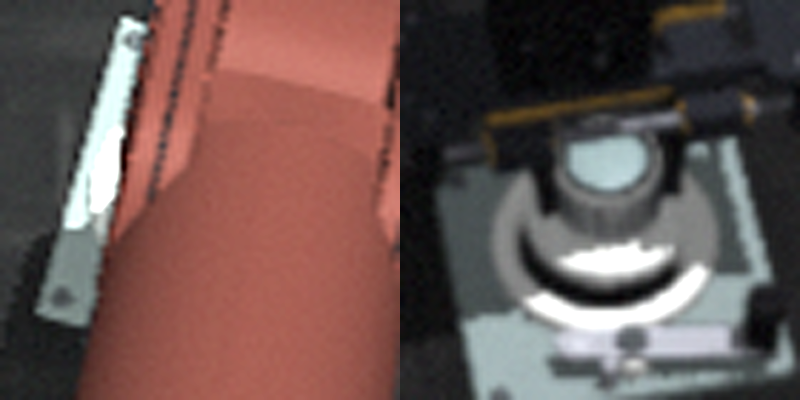

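```bash
cat > ov.py <<'E'
from fit import *
import sys,pickle
def ov(c,q,zb,name,win=(244,225,304,285),seat=(.5212,-.2403,-.262)):
    s=12; im=cv2.resize(cv2.cvtColor(c["image"],4)[win[1]:win[3],win[0]:win[2]],None,fx=s,fy=s,interpolation=cv2.INTER_CUBIC); im=cv2.convertScaleAbs(im,alpha=1.3)
    dr=lambda w,col: cv2.polylines(im,[np.int32((pr(c,w)-win[:2]+.5)*s)],True,col,1)
    dr(world(D(.04,.03),zb+.012,q),(0,0,255)); dr(world(D(.0385,.0285),zb,q),(0,0,255)); dr(world(D(.025,1),zb+.047,q),(0,0,255))
    dr(world(D(.044,.034),.022,seat),(0,255,0)); dr(world(D(.054,1),.022,seat),(0,255,0))
    cv2.imwrite("pics/"+name,im)
E
python3 - <<'E'
from ov import *
p,q=pickle.load(open("im2.pkl","rb")); ov(q,(.5216,-.2403,-.26),.0346,"ov1.png",win=(246,232,296,282))
E
```

View pics/ov1.png

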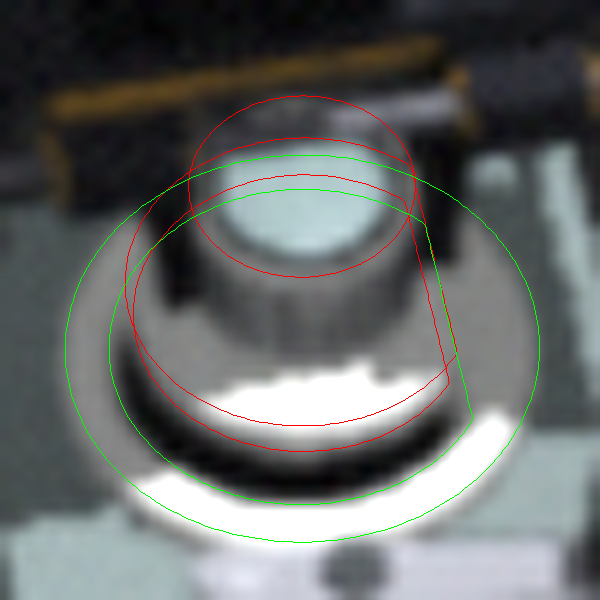

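The overlay shows the held cell outline (front edge ~300,450) matching the prediction, centred over the recess (green) to about 1 mm. Lowering gently.

{"fn": "send_rows", "kwargs": {"deltas": [0,0,4,0,0,0,0.3,0,0,4,0,0,0,0.3,0,0,2,0,0,0,0.3,0,0,1,0,0,0,0.3,0,0,1,0,0,0,0.3,0,0,0,0,0,0,0.3], "squeeze": 20}}

```text
clock: 10.02
tcp_pos: [0.5221, -0.2388, 0.0422]
ee_rot: [-3.142, 0.0, 1.31]
force: [-0.6, 0.7, -1.6]
finger_gap: 0.0493
```

```bash
python3 go.py .5217 -.2385 .032 1.31
```

```text
clock 10.02 pos [ 0.5221 -0.2388  0.0422] rot [-3.142  0.     1.31 ] gap 0.0493 F [-0.6  0.7 -1.6] j [ 0.72  0.38 -0.44  1.83  0.2   0.98 -0.06]
shift now-axes mm [ 0.1 -0.5 10.2] target-axes [ 0.1 -0.5 10.2] rotvec [-0.  0. -0.]
```

{"fn": "send_rows", "kwargs": {"deltas": [0,0,1,0,0,0,0.3,0,0,1,0,0,0,0.3,0,0,1,0,0,0,0.3,0,0,0,0,0,0,0.3], "squeeze": 15}}

```text
clock: 10.35
tcp_pos: [0.5221, -0.2388, 0.0392]
ee_rot: [-3.142, 0.0, 1.31]
force: [0.5, -0.1, -2.4]
finger_gap: 0.0492
```

```bash
python3 go.py .5217 -.2385 .032 1.31
```

```text
clock 10.35 pos [ 0.5221 -0.2388  0.0392] rot [-3.142  0.     1.31 ] gap 0.0492 F [ 0.5 -0.1 -2.4] j [ 0.72  0.39 -0.44  1.83  0.2   0.97 -0.07]
shift now-axes mm [ 0.1 -0.4  7.2] target-axes [ 0.1 -0.5  7.2] rotvec [-0.  0. -0.]
```

No contact yet, and the foot is about 2.4 mm below the rim. Continuing.

{"fn": "send_rows", "kwargs": {"deltas": [0,0,1,0,0,0,0.3,0,0,1,0,0,0,0.3,0,0,1,0,0,0,0.3,0,0,0,0,0,0,0.3]}}

```text
clock: 10.68
tcp_pos: [0.5221, -0.2387, 0.0361]
ee_rot: [-3.141, 0.0, 1.31]
force: [-0.0, 0.4, -2.5]
finger_gap: 0.0497
```

```bash
python3 go.py .5217 -.2385 .032 1.31
```

```text
clock 10.68 pos [ 0.5221 -0.2387  0.0361] rot [-3.141  0.     1.31 ] gap 0.0497 F [-0.   0.4 -2.5] j [ 0.72  0.39 -0.44  1.83  0.2   0.97 -0.07]
shift now-axes mm [ 0.1 -0.4  4.1] target-axes [ 0.1 -0.4  4.1] rotvec [-0.  0. -0.]
```

{"fn": "send_rows", "kwargs": {"deltas": [0,0,1,0,0,0,0.3,0,0,1,0,0,0,0.3,0,0,0,0,0,0,0.3]}}

```text
clock: 10.93
tcp_pos: [0.5219, -0.2388, 0.0342]
ee_rot: [-3.141, 0.0, 1.31]
force: [-2.0, 1.1, -0.5]
finger_gap: 0.0497
```

```bash
python3 go.py .5217 -.2385 .032 1.31
```

```text
clock 10.93 pos [ 0.5219 -0.2388  0.0342] rot [-3.141  0.     1.31 ] gap 0.0497 F [-2.   1.1 -0.5] j [ 0.72  0.39 -0.44  1.83  0.2   0.96 -0.07]
shift now-axes mm [ 0.2 -0.2  2.2] target-axes [ 0.2 -0.2  2.2] rotvec [-0.  0. -0.]
```

Light contact on the flat side (force along stage -x), so I ease back 0.7 mm and continue.

{"fn": "send_rows", "kwargs": {"deltas": [0,-0.7,0,0,0,0,0.3,0,0,1,0,0,0,0.3,0,0,0.7,0,0,0,0.3,0,0,0,0,0,0,0.3]}}

```text
clock: 11.27
tcp_pos: [0.5214, -0.2386, 0.0325]
ee_rot: [-3.141, 0.0, 1.31]
force: [-0.3, 0.1, -1.4]
finger_gap: 0.0495
```

```bash
python3 go.py .5217 -.2385 .032 1.31
```

```text
clock 11.27 pos [ 0.5214 -0.2386  0.0325] rot [-3.141  0.     1.31 ] gap 0.0495 F [-0.3  0.1 -1.4] j [ 0.72  0.39 -0.44  1.84  0.2   0.96 -0.07]
shift now-axes mm [0.1 0.3 0.5] target-axes [0.1 0.3 0.5] rotvec [-0.  0. -0.]
```

{"fn": "send_rows", "kwargs": {"deltas": [0,0,0.7,0,0,0,0.3,0,0,0.5,0,0,0,0.3,0,0,0,0,0,0,0.3]}}

```text
clock: 11.52
tcp_pos: [0.5214, -0.2386, 0.0317]
ee_rot: [-3.141, 0.0, 1.31]
force: [-2.5, -0.1, 1.6]
finger_gap: 0.0494
```

```bash
python3 go.py .5217 -.2385 .032 1.31
```

```text
clock 11.52 pos [ 0.5214 -0.2386  0.0317] rot [-3.141  0.     1.31 ] gap 0.0494 F [-2.5 -0.1  1.6] j [ 0.72  0.39 -0.44  1.84  0.2   0.96 -0.07]
shift now-axes mm [ 0.2  0.3 -0.3] target-axes [ 0.2  0.3 -0.3] rotvec [-0.  0. -0.]
```

Floor contact at TCP z = 0.0317 (expected 0.0316). Releasing and rising.

{"fn": "send_rows", "kwargs": {"deltas": [0,0,0,0,0,0,0.6,0,0,0,0,0,0,0.7,0,0,0,0,0,0,0.85,0,0,0,0,0,0,0.85,0,0,0,0,0,0,0.85]}}

```text
clock: 11.93
tcp_pos: [0.5218, -0.2386, 0.0316]
ee_rot: [3.141, 0.0, 1.31]
force: [0.0, -0.1, -1.5]
finger_gap: 0.0699
```

{"fn": "send_rows", "kwargs": {"deltas": [0,0,-5,0,0,0,0.85,0,0,-20,0,0,0,0.85,0,0,-30,0,0,0,0.85,0,0,-30,0,0,0,0.85,0,0,-30,0,0,0,0.85,0,0,0,0,0,0,0.85]}}

```text
clock: 12.43
tcp_pos: [0.5247, -0.2395, 0.1532]
ee_rot: [3.132, 0.002, 1.31]
force: [1.0, 0.0, 1.1]
finger_gap: 0.0738
```

```bash
python3 go.py .5217 -.2385 .15 1.31; python3 - <<'E'
from ov import *
q=get_image("scene"); pickle.dump(q,open("im3.pkl","wb")); ov(q,(.5212,-.2403,-.262),.012,"ov2.png",win=(246,232,306,287))
E
```

```text
clock 12.43 pos [ 0.5247 -0.2395  0.1532] rot [3.132e+00 2.000e-03 1.310e+00] gap 0.0738 F [1.  0.  1.1] j [ 0.75  0.26 -0.47  1.73  0.13  1.17 -0.01]
shift now-axes mm [ 0.2 -3.2  3.2] target-axes [ 0.2 -3.2  3.2] rotvec [ 0.009  0.002 -0.   ]
```

View pics/ov2.png

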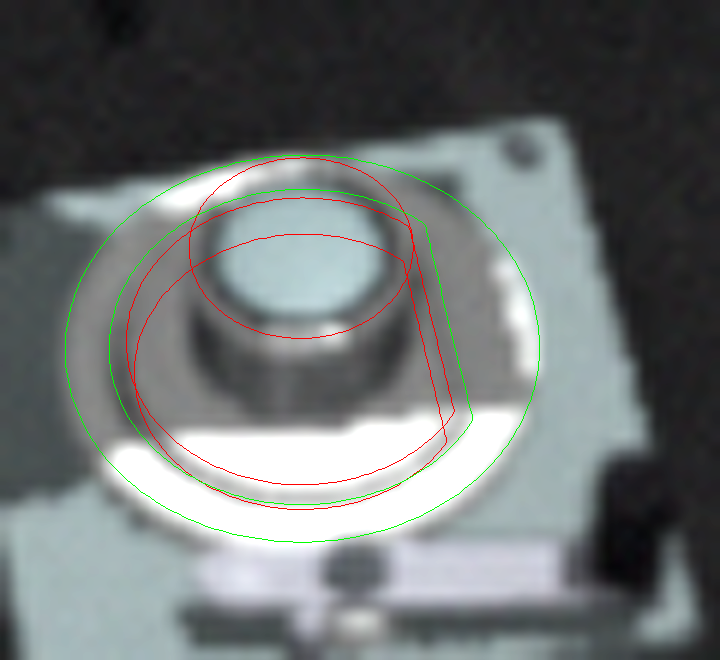

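The overlay (cell outline predicted for the seated pose) matches the picture: flange front edge ~ (300,500), lens ~ (300,260), clip still open. Now the post.

{"fn": "send_rows", "kwargs": {"deltas": [0,0,0,0,0,-0.05,0.6,0,0,0,0,0,-0.1,0.5,0,0,0,0,0,-0.12,0.5,0,0,0,0,0,-0.12,0.5,0,0,0,0,0,-0.12,0.5,0,0,0,0,0,-0.12,0.5,0,0,0,0,0,-0.12,0.5,0,0,0,0,0,-0.12,0.5,0,0,0,0,0,-0.12,0.5,0,0,0,0,0,-0.12,0.5,0,0,0,0,0,-0.12,0.5,0,0,0,0,0,-0.1,0.5], "squeeze": 5}}

```text
clock: 13.48
tcp_pos: [0.5211, -0.2384, 0.1457]
ee_rot: [-3.141, -0.001, 2.646]
force: [0.7, -0.3, -0.2]
finger_gap: 0.0435
```

```bash
python3 go.py .558 -.331 .09 2.709; python3 - <<'E'
from h import *
import pickle
q=get_image("scene"); 
cv2.imwrite("pics/p1.png",cv2.resize(cv2.cvtColor(q["image"],4)[235:295,250:320],None,fx=10,fy=10,interpolation=cv2.INTER_CUBIC))
pv=np.array([.5036,-.306]);ex=np.array([.966,-.259]);ey=np.array([.259,.966])
for a in(1.3,1.4,1.5): X=pv+.06*(np.sin(a)*ex-np.cos(a)*ey); print(a,X,[((proj(q,np.r_[X,z])-[250,235]+.5)*10).round() for z in(.031,.06)])
E
```

```text
clock 13.48 pos [ 0.5211 -0.2384  0.1457] rot [-3.141e+00 -1.000e-03  2.646e+00] gap 0.0435 F [ 0.7 -0.3 -0.2] j [ 0.9   0.3  -0.65  1.73  0.19  1.18  1.27]
shift now-axes mm [-76.6 -63.9  55.6] target-axes [-72.4 -68.6  55.7] rotvec [-0.    -0.001 -0.063]
1.3 [ 0.5552909  -0.33647793] [array([486., 459.]), array([489., 397.])]
1.4 [ 0.55807538 -0.33116518] [array([486., 440.]), array([489., 377.])]
1.5 [ 0.56031555 -0.325601  ] [array([484., 421.]), array([487., 358.])]
```

View pics/p1.png

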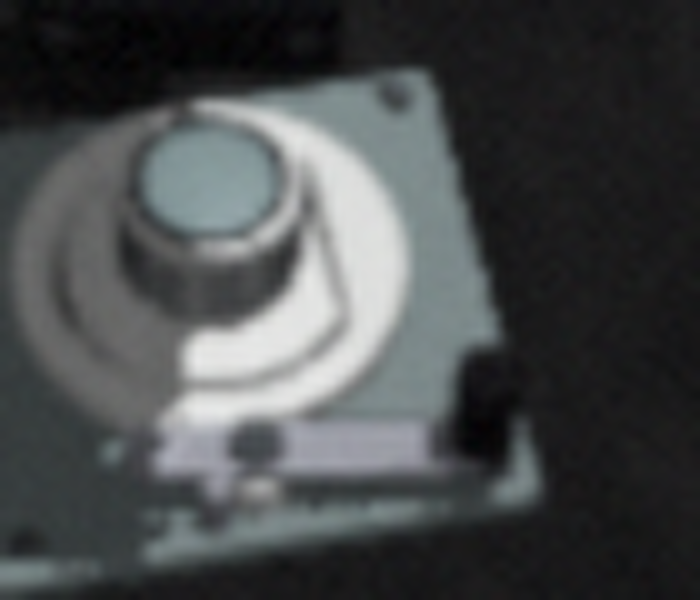

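The picture shows the flange sitting in the ring with an even thin gap, flat to flat (flat line ~ crop (335,250)). The post at crop (485,370-440) matches 1.4 rad. Going over the post.

{"fn": "send_rows", "kwargs": {"deltas": [-12,-10,0,0,0,0,0.5,-22,-18,10,0,0,0,0.5,-22,-18,15,0,0,0,0.5,-20,-18,15,0,0,0,0.5,0,0,10,0,0,-0.063,0.5,0,0,0,0,0,0,0.5]}}

```text
clock: 14.03
tcp_pos: [0.5555, -0.3321, 0.0928]
ee_rot: [3.141, -0.005, 2.701]
force: [0.1, 0.8, -0.7]
finger_gap: 0.0436
```

```bash
python3 go.py .558 -.331 .04 2.709; python3 - <<'E'
from h import *
q=get_image("scene"); 
cv2.imwrite("pics/p2.png",cv2.convertScaleAbs(cv2.resize(cv2.cvtColor(q["image"],4)[225:295,250:330],None,fx=9,fy=9,interpolation=cv2.INTER_CUBIC),alpha=1.8))
E
```

```text
clock 14.03 pos [ 0.5555 -0.3321  0.0928] rot [ 3.141 -0.005  2.701] gap 0.0436 F [ 0.1  0.8 -0.7] j [ 0.92  0.49 -0.59  1.59  0.29  1.15  1.39]
shift now-axes mm [-2.1  2.  52.8] target-axes [-1.8  2.  52.8] rotvec [ 0.001 -0.005 -0.008]
```

View pics/p2.png

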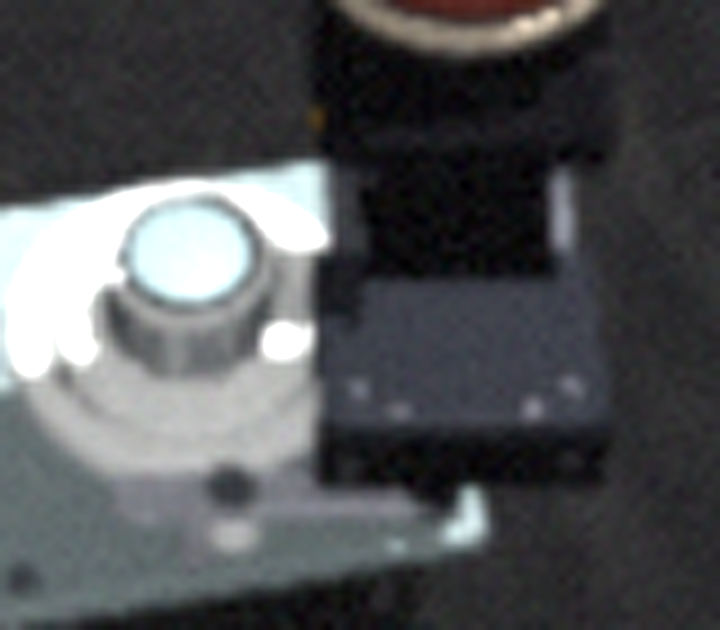

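{"fn": "send_rows", "kwargs": {"deltas": [-1,1,10,0,-0.004,0,0.5,-1,1,12,0,0,0,0.5,0,0,12,0,0,0,0.5,0,0,12,0,0,0,0.5,0,0,6,0,0,0,0.5,0,0,0,0,0,0,0.5]}}

```text
clock: 14.58
tcp_pos: [0.559, -0.3297, 0.0423]
ee_rot: [3.142, 0.001, 2.703]
force: [-0.4, -0.4, 0.8]
finger_gap: 0.0437
```

```bash
python3 go.py .558 -.331 .04 2.709
```

```text
clock 14.58 pos [ 0.559  -0.3297  0.0423] rot [3.142e+00 1.000e-03 2.703e+00] gap 0.0437 F [-0.4 -0.4  0.8] j [ 0.9   0.54 -0.58  1.63  0.33  1.06  1.36]
shift now-axes mm [ 0.4 -1.6  2.3] target-axes [ 0.4 -1.6  2.3] rotvec [ 0.     0.001 -0.006]
```

{"fn": "send_rows", "kwargs": {"deltas": [0,-1.5,0,0,0,0,0.27,0,0,0,0,0,0,0.27,0,0,0,0,0,0,0.27,0,0,0,0,0,0,0.27,0,0,0,0,0,0,0.27,0,0,0,0,0,0,0.27]}}

```text
clock: 15.08
tcp_pos: [0.5597, -0.3319, 0.0449]
ee_rot: [-3.141, 0.005, 2.703]
force: [-0.0, -0.3, 0.4]
finger_gap: 0.0236
```

{"fn": "send_rows", "kwargs": {"deltas": [0.1,-3,0,0,0,0.05,0.27,0.1,-3,0,0,0,0.05,0.27,0.3,-6,0,0,0,0.1,0.27,0.3,-6,0,0,0,0.1,0.27,0.3,-6,0,0,0,0.1,0.27,0.3,-6,0,0,0,0.1,0.27,0,0,0,0,0,0,0.27]}}

```text
clock: 15.67
tcp_pos: [0.5399, -0.3558, 0.0447]
ee_rot: [3.14, 0.004, 2.197]
force: [-0.2, -0.3, -1.5]
finger_gap: 0.0232
```

```bash
cat > arc.py <<'E'
from h import *
from go import plan
s=read_state(); p=s["tcp_pos"][:2]-np.array([.5036,-.306]); ex=np.array([.966,-.259]);ey=np.array([.259,.966])
print("tcp arc angle",np.arctan2(p@ex,-(p@ey)),"r",np.hypot(*p),"yaw-1.309",s["ee_rot"][2]-1.309)
a=s["ee_rot"][2]-1.309; X=np.array([.5036,-.306])+.06*(np.sin(a)*ex-np.cos(a)*ey); plan(X[0],X[1],.04,s["ee_rot"][2])
E
python3 arc.py
```

```text
tcp arc angle 0.892134419791776 r 0.0616330196230633 yaw-1.309 0.8877710880264262
clock 15.67 pos [ 0.5399 -0.3558  0.0447] rot [3.14  0.004 2.197] gap 0.0232 F [-0.2 -0.3 -1.5] j [ 0.87  0.51 -0.47  1.64  0.26  1.04  0.95]
shift now-axes mm [ 1.6 -0.3  4.7] target-axes [ 1.6 -0.3  4.7] rotvec [0.001 0.004 0.   ]
```

{"fn": "send_rows", "kwargs": {"deltas": [1,-6,1.5,0,0,0.1,0.27,0.8,-6,1.5,0,0,0.1,0.27,0.3,-6,0,0,0,0.1,0.27,0.3,-6,0,0,0,0.1,0.27,0.3,-6,0,0,0,0.1,0.27,0.3,-6,0,0,0,0.1,0.27,0,0,0,0,0,0,0.27]}}

```text
clock: 16.25
tcp_pos: [0.5057, -0.3655, 0.0415]
ee_rot: [3.138, 0.002, 1.601]
force: [0.4, 0.1, 0.2]
finger_gap: 0.0234
```

```bash
python3 arc.py; python3 - <<'E'
from h import *
q=get_image("scene"); 
cv2.imwrite("pics/p3.png",cv2.convertScaleAbs(cv2.resize(cv2.cvtColor(q["image"],4)[225:305,240:330],None,fx=7,fy=7,interpolation=cv2.INTER_CUBIC),alpha=1.8))
E
```

```text
tcp arc angle 0.29738676051633617 r 0.05951075333709733 yaw-1.309 0.29176557636278844
clock 16.25 pos [ 0.5057 -0.3655  0.0415] rot [3.138e+00 2.000e-03 1.601e+00] gap 0.0234 F [0.4 0.1 0.2] j [ 0.84  0.46 -0.36  1.71  0.18  1.01  0.45]
shift now-axes mm [-0.5 -0.3  1.5] target-axes [-0.5 -0.3  1.5] rotvec [0.003 0.002 0.   ]
```

View pics/p3.png

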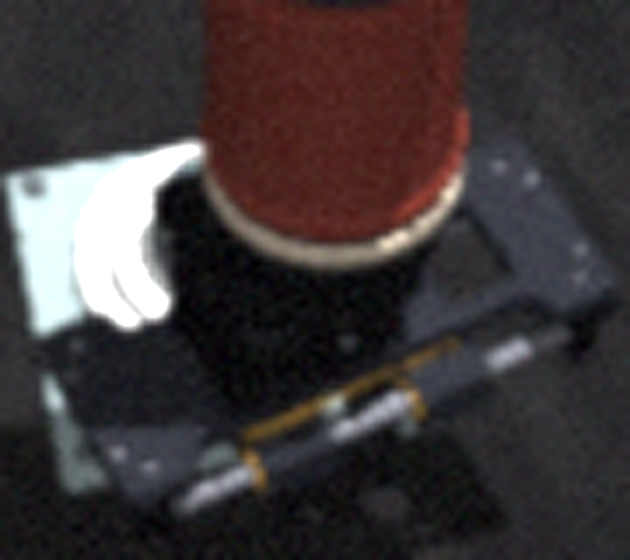

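{"fn": "send_rows", "kwargs": {"deltas": [0.2,-6,0,0,0,0.1,0.27,0.3,-6,0,0,0,0.1,0.27,0.3,-5,0,0,0,0.09,0.27,0,-1.5,0,0,0,0,0.27,0,-1,0,0,0,0,0.27,0,0,0,0,0,0,0.27]}}

```text
clock: 16.8
tcp_pos: [0.4875, -0.3626, 0.0414]
ee_rot: [3.137, 0.001, 1.319]
force: [0.0, -0.2, 0.5]
finger_gap: 0.0235
```

```bash
python3 arc.py
```

```text
tcp arc angle -0.015521554653828627 r 0.05880637657787126 yaw-1.309 0.009573666156973415
clock 16.80 pos [ 0.4875 -0.3626  0.0414] rot [3.137e+00 1.000e-03 1.319e+00] gap 0.0235 F [ 0.  -0.2  0.5] j [ 0.81  0.42 -0.3   1.75  0.15  0.99  0.2 ]
shift now-axes mm [-1.2  1.5  1.4] target-axes [-1.2  1.5  1.4] rotvec [0.004 0.001 0.   ]
```

{"fn": "send_rows", "kwargs": {"deltas": [0,-1,0,0,0,0,0.27,0,-1,0,0,0,0,0.27,0,0,0,0,0,0,0.27]}}

```text
clock: 17.05
tcp_pos: [0.4858, -0.3623, 0.0414]
ee_rot: [3.136, 0.001, 1.314]
force: [3.5, -1.3, -1.8]
finger_gap: 0.0237
```

```bash
python3 arc.py
```

```text
tcp arc angle -0.04451747815747876 r 0.0590003482872011 yaw-1.309 0.005439727813987938
clock 17.05 pos [ 0.4858 -0.3623  0.0414] rot [3.136e+00 1.000e-03 1.314e+00] gap 0.0237 F [ 3.5 -1.3 -1.8] j [ 0.82  0.42 -0.3   1.76  0.15  0.98  0.2 ]
shift now-axes mm [-1.1  2.9  1.4] target-axes [-1.1  2.9  1.4] rotvec [0.005 0.001 0.   ]
```

Reaction of 3.7 N at exactly the expected angle, so the clip is at its stop. Backing off, opening and rising.

{"fn": "send_rows", "kwargs": {"deltas": [0,1,0,0,0,0,0.27,0,1.5,0,0,0,0,0.4,0,0,0,0,0,0,0.5,0,0,0,0,0,0,0.5,0,0,-10,0,0,0,0.5,0,0,-25,0,0,0,0.5,0,0,-30,0,0,0,0.5,0,0,-30,0,0,0,0.5,0,0,-30,0,0,0,0.5,0,0,0,0,0,0,0.5]}}

```text
clock: 17.88
tcp_pos: [0.4898, -0.3642, 0.1739]
ee_rot: [3.129, 0.005, 1.313]
force: [1.1, -0.3, 0.5]
finger_gap: 0.0435
```

{"fn": "send_rows", "kwargs": {"deltas": [-20,-10,-10,0,0,0,0.5,-30,-10,0,0,0,0,0.5,-30,-10,0,0,0,0,0.5,-30,-10,0,0,0,0,0.5,-30,-10,0,0,0,0,0.5,-30,0,0,0,0,0,0.5,0,0,0,0,0,0,0.5]}}

```text
clock: 18.47
tcp_pos: [0.3904, -0.5206, 0.1765]
ee_rot: [3.139, 0.004, 1.305]
force: [-0.5, -0.4, -0.1]
finger_gap: 0.0436
```

```bash
python3 go.py .5 -.5 .15 1.3; python3 - <<'E'
from ov import *
p=get_image("top");q=get_image("scene"); save(p,"topf.png")
ov(q,(.5212,-.2403,-.262),.012,"ovf.png",win=(246,232,306,287))
E
```

```text
clock 18.47 pos [ 0.3904 -0.5206  0.1765] rot [3.139 0.004 1.305] gap 0.0436 F [-0.5 -0.4 -0.1] j [ 1.03  0.37 -0.22  1.52  0.09  1.26  0.53]
shift now-axes mm [ 48.8 100.3  26.6] target-axes [ 49.2 100.1  26.5] rotvec [0.003 0.004 0.005]
```

View pics/ovf.png

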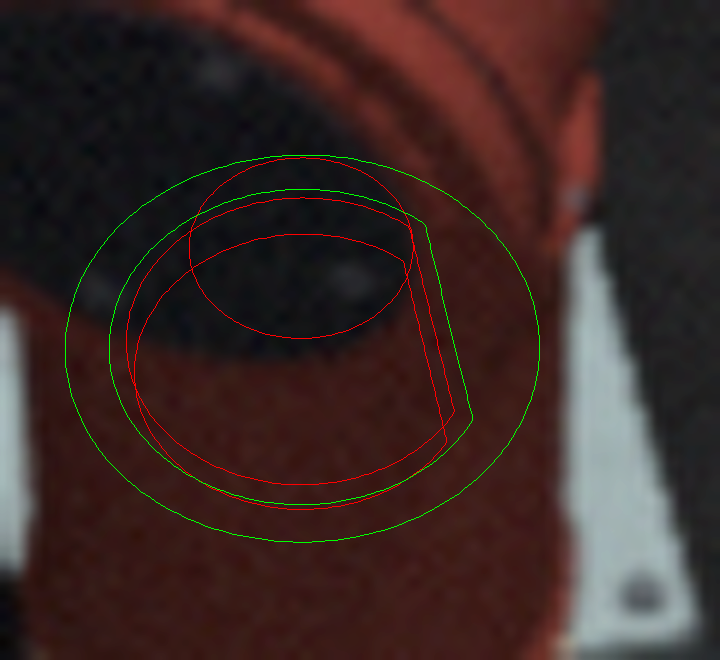

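View pics/topf.png

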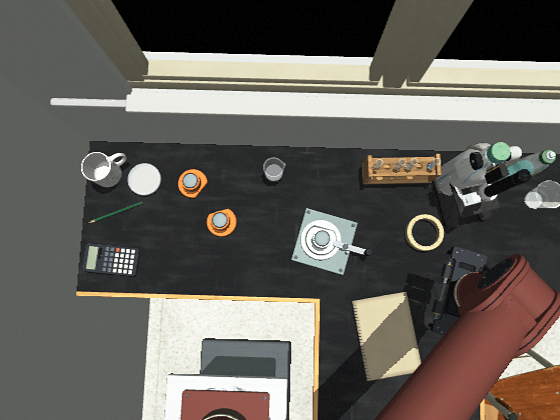

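```bash
python3 - <<'E'
from ov import *
p=get_image("top"); ov(p,(.5212,-.2403,-.262),.012,"ovt.png",win=(290,208,375,273),seat=(.5214,-.2402,-.262))
im=cv2.imread("pics/ovt.png"); pv=np.array([.5036,-.306]);ex=np.array([.966,-.259]);ey=np.array([.259,.966])
for a,col in((0,(255,0,255)),(.12,(255,255,0))):
    X=pv+.06*(np.sin(a)*ex-np.cos(a)*ey); 
    w=world(D(.009,1),.06,(X[0],X[1],0)); cv2.polylines(im,[np.int32((pr(p,w)-[290,208]+.5)*12)],True,col,1)
cv2.imwrite("pics/ovt.png",cv2.resize(im,(785,600)))
E
```

```text
(no output)
```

View pics/ovt.png

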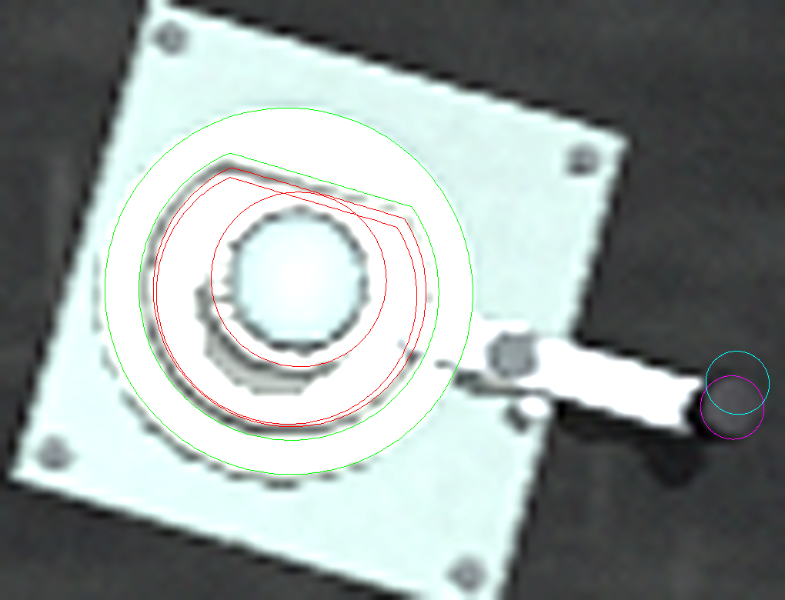

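The top overlay shows the cell outline inside the recess with an even dark gap all round, and the flat parallel. The bar runs along stage -y (slope ~0.28 against 0.27 expected) with the post on the 0 rad circle (732,407). The arm is clear, so I hand in.

```bash
python3 -c "
from plant import *
print(sign_off()); s=read_state(); print(s['clock'],s['force'])"
```

```text
the job is handed in; nothing more can be done
None
the job is handed in; nothing more can be done
```

I gripped the aluminium lens cell by its barrel, turned it about 0.86 rad and lowered it into the recess. I then swung the clip closed by its post, moved the arm clear and handed in at about 18.6 s of the 48 s.

**Seating:** The flat side touched lightly at about 2 N, so I eased back 0.7 mm. The cell then met the floor at TCP z 0.0317 m against 0.0316 m expected, with about 4 N.

**Clip:** It reached its stop with a 3.7 N reaction, at the angle I expected.

**Last checks:**
- The top view shows the flange inside the recess with an even gap and the flats parallel.
- The same view puts the clip within about 0.02 rad of closed.
- The beaker, petri dish, tape roll and the two orange look-alikes appear where they were. I judged this by eye and did not measure it.
- At the end the arm stood clear of everything, with force readings near zero.

**Disagreements:** The two views differed by 1–2 mm on the cell position. On stage yaw, the ring fit gave -0.27 to -0.32 rad and the plate edges -0.26 rad; I used the plate edges. In the final scene view the arm hid the stage, so only the top view confirms the closed clip. The last state reading failed because the robot no longer answers after the hand-in.

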